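Row up the culture dishes on the incubator shelf

ROBOT

A 6-joint arm with a two-finger parallel gripper is mounted at the origin on a cart in front of the work surface, level with it; the furniture and walls round the work are solid. World frame = base frame: x ahead of the robot, y to its left, z up, the work surface at z = 0. Lengths are in m, angles in degrees, forces in N, time in s.
With the tool pointing down it reaches from about 0.25 to 0.725 m from the base axis. Payload 9.7 kg.
Tool frame: the origin (TCP) lies between the finger pads; the fingertips stand 22 mm ahead of it and the grasp point (between the pads) lies 3 mm ahead of it; z points along the fingers, y is the line along which they close (so a half turn about z gives the same grasp; the last joint's range is limited). The gripper opens to 85 mm and grips with 20 to 120 N. Pads are 22 mm wide; open, the fingers measure 114 mm over their backs; the gripper's body (76 mm by 85 mm) begins 54 mm behind the grasp point. The pads swing forward as they close: fully open they stand 13 mm farther back than shut.
Start: joints at [-70.76, 4.979, 10.078, 95.1, 0, 90], TCP at [0.181, -0.519, 0.253] pointing down, gripper open.
Joint ranges: [-179.16, 179.16], [-48.56, 103.87], [-65.8, 70.77], [-126.05, 130.52], [-82.76, 87.17], [-180, 180]. Speed limits (degrees/s): [127.2, 127.2, 147.25, 180, 180, 180].

INTERFACE

Orientations are given as [roll, pitch, yaw] about the fixed x, y, z axes, in that order (R = Rz(yaw) Ry(pitch) Rx(roll)).
In Python, from workcell import bot, viewer, finder gives the robot as it stands.
- The arm moves only by the tool move_arm, never from a script. Its arguments are lists of equal length, an entry for each row: "offset": the shift along the tool's x, y, z in cm, a list of three; "twist": the turn, a rotation vector about the tool's x, y, z in rad, a list of three; "grip": the opening, from 0 (shut) to 1 (fully open). In form: {"offset": [[x, y, z], ...], "twist": [[ax, ay, az], ...], "grip": [grip, ...]}. A call has 1 to 5 rows; each row shifts and turns the commanded pose from where the row before left it, along the tool's axes as they then stand; what a row does not reach is not made up. A row lasts 1/10 s, in which the tool goes at most 50 mm and 8.59 degrees, less where a joint would pass 70% of its speed; a pose out of reach is approached as far as the arm can. A call is refused whole if a number of a shift passes 5 or a number of a turn 0.15, either way. A call with a gripper value outside its range is refused whole. The fingers move at their own pace and stop on an object; "force" is the grip in N (left out, the last holds). Time passes only in rows, so rows that do not move let the fingers close. It gives the time, the measured TCP pose, the force, the opening and the grip force at its end, in the units of the state.
- bot.get_obs(): the state, without advancing time (a new reading comes with each control period).
- viewer.camera(name): name is "scene" or "top"; returns a dict with "color" (384x512x3 uint8, red, green, blue), "depth" (384x512 float32, m along the optical axis (not along the pixel's ray), 0 where there is no reading), "vfov" (degrees; the focal length in pixels is half the picture's height over the tangent of half this angle, whatever the lens; pixels are square), "cx", "cy" (the principal point, pixels), "position" and "attitude" of the camera in the world. Camera axes: x right, y down, z forward; pixel columns grow to the right and rows downward; lengths in m; the calibration is good to about 2 mm. A picture is of the moment at which its call begins.
- bot.job_done(): hands the job in; it is judged then, once.
Trained networks look in a picture, given as the dict that the camera call returned (one of the last four; its "shot" number tells which), for a name from the list of things; names that differ only in an ending like _2 or _b are one class to them, and where a whole thing is asked for, a point or a joint stands for the part that bears it (a point fixed in the world has none). Each returns a list of dicts, best first, with "p" (0 to 1); they miss things now and then, are a little off and sometimes report something else, mostly with a low value. They report only what shows in the picture. A call takes as long as a camera call. They do not tell look-alikes from the thing itself.
- finder.boxes_of(picture, thing): "position" ([column, row] in pixels, amid what is visible of it).
- finder.pinpoint(picture, thing): "position" ([column, row] in pixels: a listed point, or the origin of a listed thing).
The state is a dict: "time": time; "q": joint angles; "qd": joint speeds; "joint_efforts": joint torques, N m; "ee_pos": TCP position; "tcp_rot": TCP orientation; "wrist_force": force on the tool from outside, world axes, zero at the start; "torque": the same for the moment, N m; "opening": finger opening in m; "grasp_force": force on a finger pad.
Only numpy, scipy, OpenCV 4.12 (cv2) and the standard library are available. Lean on these libraries where they do the work, as an engineer would, in place of code of your own. Each camera call takes 0.05 s, during which the arm holds its last target. There are 200 camera calls.

TASK

Tidy the incubator shelf: gently slide the three stacks of culture dishes straight back, without lifting or toppling them, until each touches the rail along the back of the shelf. Then gently push the sliding stop along the rail towards the fixed end wall until the stacks stand upright in one tight row, side by side, against the rail, the end wall and the stop; a few newtons are enough, and the dishes crack if they are rammed or squeezed hard. Leave the small dark bottle on the shelf's front corner, the spirit lamp and the white jar alone.

Things in the scene. Friction and masses are not known exactly. Their poses are not given: they have to be found in the camera images.
- shelf: Fixed aluminium shelf flat on the bench, right of centre. Origin: underside of its board; x to its back (away from the robot), y left along the back rail. Board 8 mm thick, x -120 to 110 mm, y -205 to 190. Rail: 30 mm above the board, face at x = 100. Fixed end wall at the left, 30 mm high: inner face at y = 180, from the rail to x = 40. A stack that touches the rail has its centre at x = 55.
- row_stop (a joint): Travel (m) of the stop, a dark steel plate that slides along the back rail: 0 far right, growing to the left; its face is at shelf y = -180 mm + travel. Starts at 0 to 0.015, can travel 0.11, reads 0.090 with the three stacks tight against the end wall. Friction about 1.5 N; stays where left. Stacks pushed straight back from where they start come to stand between it and the end wall.
- stop_face (a point): Point on the stop's face (towards the stacks), 45 mm in front of the rail's face, 28 mm above the bench. Stop plate: 8 mm thick (y), from shelf x = 32 mm back to the rail, z = 10 to 46 mm; a flange along the top of its outer, right side makes it 14 mm thick at z = 39 to 47 mm for 20 mm either side of this point in x. Push it from the right at this point's x.
- stack_cream_a: Taller cream stack of culture dishes taped into one piece: a cylinder 90 mm in diameter, 47 mm high, about 0.1 kg, too wide to grasp. Origin: centre of its underside. Stands on the front part of the shelf; slides when pushed low on its side (two fingertips 60 mm apart cradle it so that it does not roll aside)
- stack_cream_b: Taller cream stack of culture dishes taped into one piece: a cylinder 90 mm in diameter, 47 mm high, about 0.1 kg, too wide to grasp. Origin: centre of its underside. Stands on the front part of the shelf; slides when pushed low on its side (two fingertips 60 mm apart cradle it so that it does not roll aside)
- stack_orange: Lower orange stack of culture dishes taped into one piece: a cylinder 90 mm in diameter, 32 mm high, about 0.1 kg, too wide to grasp. Origin: centre of its underside. Stands on the front part of the shelf; slides when pushed low on its side (two fingertips 60 mm apart cradle it so that it does not roll aside)
- bottle_dark: Small dark capped bottle, 40 mm in diameter, 60 mm high, loose on the right front corner of the shelf's board; origin at the centre of its underside. To be left alone.
- spirit_lamp: Glass spirit lamp with purple filling, 93 mm wide, 121 mm high, loose on the bench to the left of the shelf, behind a test-tube rack; origin at the centre of its underside. To be left alone.
- jar_white: White jar with a grey band, 98 mm in diameter, 104 mm high, loose on the bench far left, in front; origin at the centre of its underside. To be left alone.
Things that resemble listed ones, but are neither listed nor needed, are in the scene too. There is more than one size of the stack_orange; the job needs the larger.

How it is judged:
By the outcome, as a careful person would: the job done as asked, in the order asked, and still so for the second after the job is handed in, with the robot touching nothing.
It also fails if it takes over 72 s, if anything falls off the work surface, if the arm or the gripper's body presses on something with over 40 N, if the wrist force passes 120 N, or if a joint passes its speed limit or range.

## Working session

There is one attempt and no reset: what is moved stays moved. The work goes in short steps, Python scripts to look and compute and a tool call to move; the robot and the scene stay as the last step left them, time stands still between calls to the robot, and variables do not carry over. Pictures are saved under pics/ and viewed, at most 10 in all, crops included, and the job is handed in when it is done.

Besides the shell and the picture viewer there is one more tool, called after ">>>" as name(argument=value, ...), one argument or row to a line, values as JSON. move_arm: Moves the arm, as the interface text tells. Its arguments: {"type":"object","properties":{"offset":{"type":"array","items":{"type":"array","items":{"type":"number"}}},"twist":{"type":"array","items":{"type":"array","items":{"type":"number"}}},"grip":{"type":"array","items":{"type":"number"}},"force":{"type":"number"}},"required":["offset","twist","grip"]}

```bash
ls; mkdir -p pics; cat > h.py <<'E'
import numpy as np,cv2
from scipy.spatial.transform import Rotation as R
from workcell import bot,viewer,finder
def K(p):
    f=p["color"].shape[0]/2/np.tan(np.radians(p["vfov"])/2); return f,p["cx"],p["cy"]
def Rc(p):
    a=np.array(p["attitude"],float)
    return a if a.shape==(3,3) else (R.from_euler('xyz',a,degrees=True).as_matrix() if a.size==3 else R.from_quat(a).as_matrix())
def ray(p,uv):
    f,cx,cy=K(p); return Rc(p)@np.array([(uv[0]-cx)/f,(uv[1]-cy)/f,1])
def onz(p,uv,z):
    d=ray(p,uv);o=np.array(p["position"]);return o+d*(z-o[2])/d[2]
def cloud(p):
    f,cx,cy=K(p);D=p["depth"];v,u=np.indices(D.shape)
    P=np.stack([(u-cx)/f*D,(v-cy)/f*D,D],-1)@Rc(p).T+np.array(p["position"]);P[D==0]=np.nan;return P
def save(p,n): cv2.imwrite("pics/"+n,p["color"][...,::-1])
E
python3 - <<'E'
from h import *
for c in("scene","top"):
    p=viewer.camera(c);save(p,c+"0.png");print(c,p["position"],p["attitude"],p["vfov"],p["cx"],p["cy"])
    for t in("shelf","row_stop","stop_face","stack_cream_a","stack_orange","bottle_dark"):
        for r in finder.pinpoint(p,t)[:4]:
            C=cloud(p);u,v=np.round(r["position"]).astype(int)
            print(t,round(r["p"],2),np.round(r["position"],1),C[min(v,383),min(u,511)].round(3),onz(p,r["position"],0.008).round(3))
print(bot.get_obs())
E
```

```text
pics
scene [-0.32585343 -0.89174563  0.6966911 ] [-119.36540313    1.12486005  -46.04279229] 48.3227918634589 258.6063012250226 188.35064643378814Traceback (most recent call last):
  File "<stdin>", line 5, in <module>
ValueError: it knows: bottle_dark, jar_white, shelf, spirit_lamp, stack_cream, stack_orange, stop_face
```

```bash
python3 - <<'E'
from h import *
for c in("scene","top"):
    p=viewer.camera(c);save(p,c+"0.png");print(c,p["position"],p["attitude"],p["vfov"],p["cx"],p["cy"])
    for t in("shelf","stop_face","stack_cream","stack_orange","bottle_dark"):
        for r in finder.pinpoint(p,t)[:4]:
            C=cloud(p);u,v=np.round(r["position"]).astype(int)
            print(t,round(r["p"],2),np.round(r["position"],1),C[min(v,383),min(u,511)].round(3),onz(p,r["position"],0.028 if t=="stop_face" else 0.008).round(3))
print(bot.get_obs())
E
```

```text
scene [-0.32585343 -0.89174563  0.6966911 ] [-119.36540313    1.12486005  -46.04279229] 48.3227918634589 258.6063012250226 188.35064643378814
shelf 0.87 [316.5 223.3] [ 0.454 -0.335  0.054] [ 0.51  -0.296  0.008]
shelf 0.64 [297.9 229.1] [ 0.426 -0.297  0.032] [ 0.452 -0.276  0.008]
stop_face 0.96 [373.2 243.5] [ 0.49  -0.486  0.042] [ 0.51  -0.477  0.028]
stack_cream 0.88 [315.4 245.9] [ 0.389 -0.382  0.039] [ 0.423 -0.359  0.008]
stack_cream 0.53 [286.4 207.2] [ 0.157 -0.481  0.303] [ 0.518 -0.176  0.008]
stack_orange 0.94 [295.6 225.3] [ 0.428 -0.288  0.039] [ 0.462 -0.259  0.008]
stack_orange 0.55 [182.1 195.3] [0.343 0.11  0.015] [0.349 0.119 0.008]
bottle_dark 0.63 [329.3 266.7] [ 0.361 -0.446  0.024] [ 0.379 -0.435  0.008]
top [ 0.33135037 -0.10630143  1.18785916] [-170.57377649    1.20327594  -88.41563836] 56.57279798905315 253.0071839755488 188.96631024092926
shelf 0.74 [318.  190.8] [ 0.524 -0.293  0.011] [ 0.526 -0.293  0.008]
stop_face 0.7 [377.  195.1] [ 0.512 -0.479  0.037] [ 0.513 -0.482  0.028]
stack_cream 0.67 [339.6 223.2] [ 0.417 -0.355  0.054] [ 0.419 -0.364  0.00
[... 275 characters left out ...]
 0.045] [ 0.375 -0.435  0.008]
{'time': 0.7, 'q': array([-7.07616628e+01,  4.97789016e+00,  1.00805999e+01,  9.50997089e+01,
       -3.87284810e-04,  8.99999333e+01]), 'qd': array([-0.08053343,  0.05000118,  0.12453417, -0.01021979, -0.09395276,
       -0.01692979]), 'joint_efforts': array([-9.14555239e-04, -5.19961202e+01,  4.64785159e+01,  1.24004604e-03,
       -5.07156710e-05,  5.44209541e-06]), 'ee_pos': array([ 0.18122482, -0.51929315,  0.25331522]), 'tcp_rot': array([1.79996999e+02, 3.87288303e-04, 1.92384039e+01]), 'wrist_force': array([ 0.37475373, -0.89721489, -1.35569011]), 'torque': array([ 0.02555476, -0.02436861, -0.01517936]), 'grasp_force': 0.0, 'opening': 0.0855363832982928}
```

View pics/scene0.png

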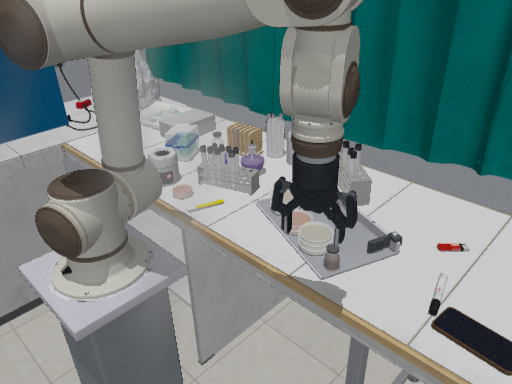

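View pics/top0.png

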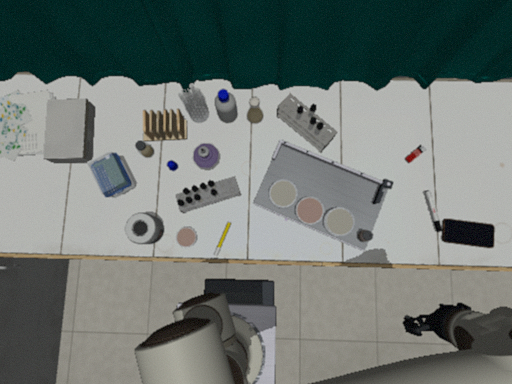

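The scene view shows the shelf partly hidden by the gripper. In the top view the stacks are at (284,193), (310,211) and (340,221), the stop at (380,190), the bottle at (364,236), and the small orange decoy off the shelf at (187,237). Next I'll fit the shelf and the stacks.

```bash
python3 - <<'E'
from h import *
p=viewer.camera("top");C=cloud(p)
np.savez("top.npz",C=C,col=p["color"])
im=cv2.resize(p["color"][130:260,240:410],None,fx=4.6,fy=4.6,interpolation=cv2.INTER_CUBIC);cv2.imwrite("pics/crop.png",im[...,::-1])
f,cx,cy=K(p)
s=C[130:260,240:410].reshape(-1,3)
# board points
b=s[(s[:,2]>.002)&(s[:,2]<.014)]
print("board z",np.nanmedian(b[:,2]),len(b))
# rail/wall points away from stacks
r=cv2.minAreaRect(b[:,:2].astype(np.float32));print(r)
m=(C[...,2]>.022)&(C[...,2]<.06);m[:130]=0;m[260:]=0;m[:,:240]=0;m[:,410:]=0
n,l,st,ce=cv2.connectedComponentsWithStats(m.astype(np.uint8))
for i in range(1,n):
    if st[i,4]>15:
        q=C[l==i];c,rr=cv2.minEnclosingCircle(q[:,:2].astype(np.float32));print(st[i],ce[i].round(1),"mean",q.mean(0).round(4),"circ",np.round(c,4),round(rr,4),"zmed",np.median(q[:,2]).round(4))
E
```

```text
board z 0.007030975973437603 8990
((0.522213876247406, -0.32053515315055847), (0.4389905333518982, 0.578602135181427), 1.6168795824050903)
[300 130  26  21  97] [313.3 139. ] mean [ 0.6926 -0.2719  0.0462] circ [ 0.6978 -0.2711] 0.0502 zmed 0.0462
[273 139 121  65 708] [340.2 167.7] mean [ 0.5996 -0.3594  0.0389] circ [ 0.5957 -0.3336] 0.1982 zmed 0.0388
[269 179  29  29 631] [283.1 192.7] mean [ 0.5089 -0.1742  0.0546] circ [ 0.5098 -0.1746] 0.0454 zmed 0.0554
[296 196  29  28 634] [310.  209.5] mean [ 0.4588 -0.2622  0.0395] circ [ 0.459  -0.2627] 0.0455 zmed 0.0398
[324 207  31  29 692] [339.3 221. ] mean [ 0.4231 -0.3528  0.0539] circ [ 0.4242 -0.3542] 0.0455 zmed 0.0552
[358 229  12  13  73] [362.1 235.4] mean [ 0.3803 -0.4263  0.0427] circ [ 0.3819 -0.4363] 0.0197 zmed 0.0439
```

View pics/crop.png

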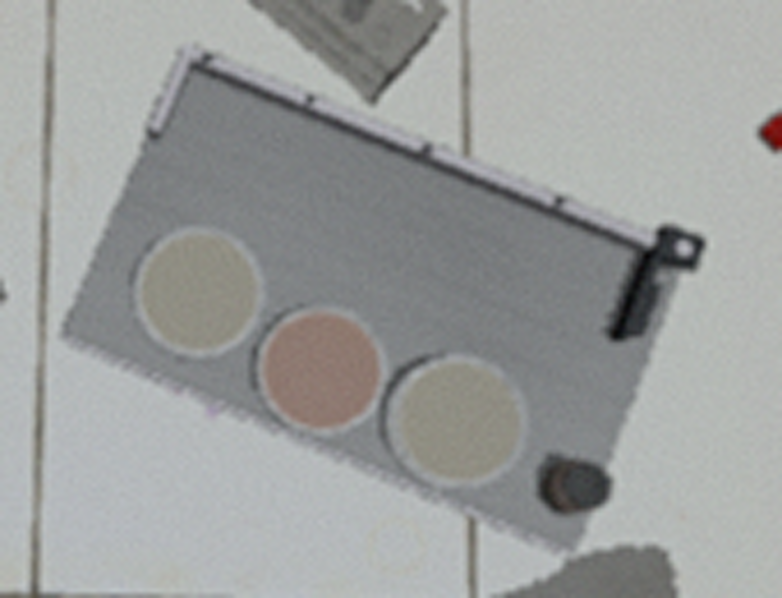

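The crop shows the rail running from (200,55) to (660,240), the end wall from (190,50) to (155,135), the stop plate at (630,290) and the bottle at (575,485). The stacks are clear of each other.

```bash
cat >> h.py <<'E'
from scipy.optimize import least_squares, minimize
E
python3 - <<'E'
from h import *
d=np.load("top.npz");C=d["C"]
s=C[130:260,240:410].reshape(-1,3)
s=s[~np.isnan(s[:,2])]
# fit: pose (x,y,yaw) so that heights match model: raised points in rail/wall rects; board corners by z
m=s[(s[:,2]>.030)&(s[:,2]<.043)]
c0=(.51,-.295,np.radians(-20))
def loc(P,c):
    ca,sa=np.cos(c[2]),np.sin(c[2]);q=P[:,:2]-c[:2];return np.c_[q@[ca,sa],q@[-sa,ca]]
# model height map comparision
def H(q):
    x,y=q.T
    z=np.zeros(len(q));b=(x>-.12)&(x<.11)&(y>-.205)&(y<.19);z[b]=.008
    z[b&(x>.1)]=.038;z[b&(y>.18)&(x>.04)]=.038;return z
S=s[(s[:,2]<.043)&(s[:,2]>-.02)]
def cost(c):
    q=loc(S,c);k=(np.abs(q[:,0])<.16)&(np.abs(q[:,1])<.24)&~((q[:,0]<.02)&(q[:,0]>-.1)&(q[:,1]<-.1+.3))&~((q[:,1]<-.14)&(q[:,0]>.0))
    return np.minimum(np.abs(H(q[k])-S[k,2]),.02).mean()
best=None
for dx in (-.01,0,.01):
  for dy in (-.01,0,.01):
    for a in (-2,0,2):
      r=minimize(cost,np.array(c0)+[dx,dy,np.radians(a)],method="Nelder-Mead",options=dict(initial_simplex=np.array(c0)+np.array([dx,dy,np.radians(a)])+np.array([[0,0,0],[.008,0,0],[0,.008,0],[0,0,.03]]),xatol=1e-5,fatol=1e-8,maxiter=600))
      if best is None or r.fun<best.fun:best=r
c=best.x;print(c[:2],np.degrees(c[2]),best.fun)
q=loc(m,c);k=(np.abs(q[:,1])<.15)&(q[:,0]>.085)&(q[:,0]<.13)
print("rail x",np.percentile(q[k,0],[2,50,98]),"slope deg",np.degrees(np.polyfit(q[k,1],q[k,0],1)[0]))
k=(q[:,1]>.165)&(q[:,0]<.09)&(q[:,0]>.03);print("wall y",np.percentile(q[k,1],[2,50,98]),"x",q[k,0].min())
np.save("shelf.npy",c)
for n,P in dict(L=(.510,-.1745),O=(.459,-.2627),R=(.4242,-.3542),bottle=(.378,-.435),stopT=(.513,-.482),stopS=(.51,-.477)).items(): print(n,loc(np.array([P]),c).round(4))
k=(s[:,2]>.03)&(s[:,2]<.06);q=loc(s[k],c);k2=(q[:,1]<-.14)&(q[:,0]>.03)&(q[:,0]<.09);print("stop",np.percentile(q[k2],[2,50,98],axis=0),np.median(s[k][k2,2]))
E
```

```text
[ 0.52220943 -0.29761314] -21.946656629783973 0.002821284064117622
rail x [0.10019908 0.10441325 0.11088549] slope deg -0.10394077114261428
wall y [0.17960449 0.18415706 0.18942601] x 0.040358568688547106
L [[-0.0573  0.1096]]
O [[-0.0717  0.0088]]
R [[-0.0698 -0.0891]]
bottle [[-0.0824 -0.1813]]
stopT [[ 0.0604 -0.1745]]
stopS [[ 0.0557 -0.171 ]]
stop [[ 0.03421261 -0.18496919]
 [ 0.05857942 -0.17642833]
 [ 0.08801945 -0.17156457]] 0.046683864247097695
```

>>> move_arm(
  offset=[
    [3,-3,2],
    [3,-3,2],
    [3,-3,2],
    [3,-3,2],
    [3,-3,2],
  ],
  twist=[
    [0,0,0.1438],
    [0,0,0.1438],
    [0,0,0.1438],
    [0,0,0.1438],
    [0,0,0.1438],
  ],
  grip=[0.7,0.7,0.7,0.7,0.7],
)

```text
time: 1.25
ee_pos: [0.3174, -0.3669, 0.1554]
tcp_rot: [180.0, -0.0, -21.3]
wrist_force: [0.1, -0.5, 0.3]
opening: 0.0599
grasp_force: 0.0
```

```bash
cat >> h.py <<'E'
c=np.load("shelf.npy");A=R.from_euler('z',c[2])
def tool():
    o=bot.get_obs();P=np.array(o["ee_pos"]);q=A.inv().apply(P-[c[0],c[1],0])
    print("t",round(o["time"],2),"shelf",q.round(4),"rpy",np.round(o["tcp_rot"],2),"F",np.round(A.inv().apply(o["wrist_force"]),1),"op",round(o["opening"],4));return q,o
def to(x,y,z):
    q,o=tool();T=R.from_euler('xyz',o["tcp_rot"],degrees=True)
    d=A.apply(np.array([x,y,z])-q);print("offset cm",(T.inv().apply(d)*100).round(2),"twist",(T.inv()*R.from_euler('xyz',[np.pi,0,c[2]])).as_rotvec().round(4))
E
python3 -c "
from h import *
to(-.135,-.089,.035)"
```

```text
t 1.25 shelf [-0.164  -0.1408  0.1554] rpy [ 1.7997e+02 -5.0000e-02 -2.1300e+01] F [ 0.2 -0.4  0.3] op 0.0599
offset cm [ 2.95 -5.15 12.04] twist [ 0.0005 -0.0008  0.0112]
```

>>> move_arm(
  offset=[
    [0.9,-2.4,3],
    [0.9,-2.4,3],
    [0.8,0,2.5],
    [0,0,1],
    [0,0,0],
  ],
  twist=[
    [0,0,0],
    [0,0,0],
    [0,0,0],
    [0,0,0],
    [0,0,0],
  ],
  grip=[0.7,0.7,0.7,0.7,0.7],
)

```text
time: 1.75
ee_pos: [0.3574, -0.3323, 0.0597]
tcp_rot: [-180.0, 0.1, -21.0]
wrist_force: [-0.1, 0.3, 0.2]
opening: 0.0597
grasp_force: 0.0
```

```bash
python3 -c "
from h import *
to(-.128,-.089,.035)"
```

```text
t 1.75 shelf [-0.1399 -0.0938  0.0597] rpy [-1.7995e+02  1.3000e-01 -2.0950e+01] F [-0.2  0.3  0.2] op 0.0597
offset cm [ 1.2  -0.45  2.47] twist [-0.0008  0.0023  0.0174]
```

>>> move_arm(
  offset=[
    [1,-0.45,0.5],
    [0,0,1.5],
    [0,0,0.5],
    [0,0,0],
  ],
  twist=[
    [0,0,0.0174],
    [0,0,0],
    [0,0,0],
    [0,0,0],
  ],
  grip=[0.7,0.7,0.7,0.7],
)

```text
time: 2.15
ee_pos: [0.3681, -0.332, 0.035]
tcp_rot: [-180.0, 0.1, -22.0]
wrist_force: [-0.3, 1.1, -0.8]
opening: 0.0598
grasp_force: 0.0
```

```bash
python3 -c "
from h import *
to(.0105,-.089,.035)
p=viewer.camera('scene');C=cloud(p);im=cv2.resize(p['color'][180:290,240:400],None,fx=5,fy=5);cv2.imwrite('pics/s1.png',im[...,::-1])"
```

```text
t 2.15 shelf [-0.13   -0.0895  0.035 ] rpy [-1.7997e+02  9.0000e-02 -2.1970e+01] F [-0.7  0.9 -0.8] op 0.0598
offset cm [14.05 -0.05 -0.03] twist [-0.0005  0.0016 -0.0004]
```

View pics/s1.png

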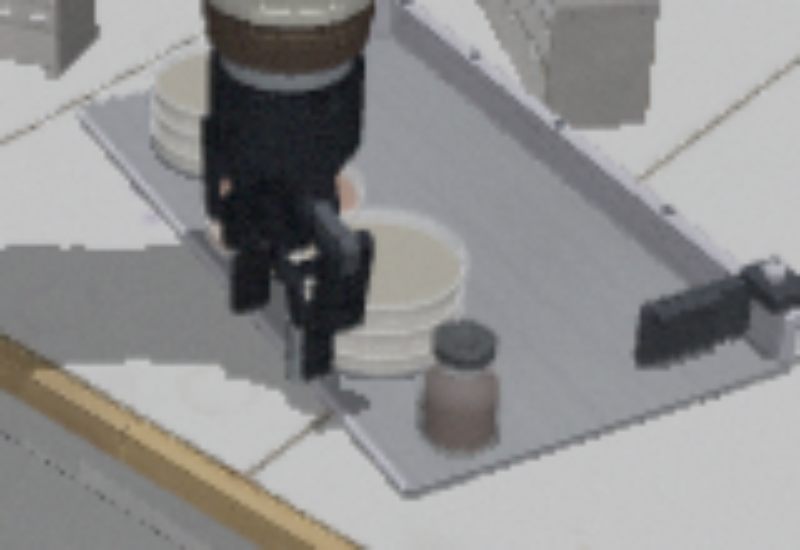

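The fingertips at (250,305) and (315,370) are low, at the board's front edge just behind the right cream stack, and clear of the bottle at (460,390). I'll push gently.

>>> move_arm(
  offset=[
    [0.6,0,0],
    [0.6,0,0],
    [0.6,0,0],
    [0.8,0,0],
    [1,0,0],
  ],
  twist=[
    [0,0,0],
    [0,0,0],
    [0,0,0],
    [0,0,0],
    [0,0,0],
  ],
  grip=[0.7,0.7,0.7,0.7,0.7],
)

```text
time: 2.7
ee_pos: [0.4032, -0.3459, 0.0358]
tcp_rot: [180.0, 0.0, -22.0]
wrist_force: [-1.3, 0.6, 1.4]
opening: 0.0598
grasp_force: 0.8
```

>>> move_arm(
  offset=[
    [1,0,0],
    [1,0,0],
    [1,0,0],
    [1,0,0],
    [1,0,0],
  ],
  twist=[
    [0,0,0],
    [0,0,0],
    [0,0,0],
    [0,0,0],
    [0,0,0],
  ],
  grip=[0.7,0.7,0.7,0.7,0.7],
)

```text
time: 3.2
ee_pos: [0.4497, -0.3646, 0.0356]
tcp_rot: [-180.0, 0.0, -22.0]
wrist_force: [-1.0, 0.3, 1.1]
opening: 0.0597
grasp_force: 0.7
```

```bash
cat >> h.py <<'E'
def stacks():
    p=viewer.camera("top");C=cloud(p);hsv=cv2.cvtColor(p["color"],cv2.COLOR_RGB2HSV)
    m=((C[...,2]>.022)&(C[...,2]<.062)&(hsv[...,1]>25)).astype(np.uint8);m[:140]=0;m[250:]=0;m[:,:250]=0;m[:,400:]=0
    m=cv2.morphologyEx(m,cv2.MORPH_OPEN,np.ones((3,3)))
    n,l,st,ce=cv2.connectedComponentsWithStats(m)
    for i in range(1,n):
        if st[i,4]>60:
            q=C[l==i];z=np.median(q[:,2]);q=q[np.abs(q[:,2]-z)<.01];cc,r=cv2.minEnclosingCircle(q[:,:2].astype(np.float32))
            print("stack",A.inv().apply([cc[0]-c[0],cc[1]-c[1],0])[:2].round(4),"r",round(r,4),"z",z.round(4),st[i,4])
    for r in finder.pinpoint(p,"stop_face")[:1]: print("stop",A.inv().apply(onz(p,r["position"],.028)-[c[0],c[1],0]).round(4),round(r["p"],2))
    return p
E
python3 -c "
from h import *
to(.0105,-.089,.035);stacks()"
```

```text
t 3.2 shelf [-0.0422 -0.0893  0.0356] rpy [-1.800e+02  1.000e-02 -2.195e+01] F [-1.1 -0.1  1.1] op 0.0597
offset cm [ 5.27 -0.03  0.06] twist [-0.      0.0001 -0.0001]
stack [-0.0742  0.0096] r 0.0406 z 0.0395 486
```

>>> move_arm(
  offset=[
    [1,0,0],
    [1,0,0],
    [1,0,0],
    [0.7,0,0],
    [0.4,0,0],
  ],
  twist=[
    [0,0,0],
    [0,0,0],
    [0,0,0],
    [0,0,0],
    [0,0,0],
  ],
  grip=[0.7,0.7,0.7,0.7,0.7],
)

```text
time: 3.8
ee_pos: [0.4876, -0.3799, 0.0356]
tcp_rot: [-180.0, 0.0, -21.9]
wrist_force: [-1.1, 1.0, 2.2]
opening: 0.0595
grasp_force: 0.5
```

>>> move_arm(
  offset=[
    [0.2,0,0],
    [0.2,0,0],
    [0.2,0,0],
    [0.1,0,0],
  ],
  twist=[
    [0,0,0],
    [0,0,0],
    [0,0,0],
    [0,0,0],
  ],
  grip=[0.7,0.7,0.7,0.7],
)

```text
time: 4.2
ee_pos: [0.4934, -0.3823, 0.0357]
tcp_rot: [-180.0, -0.0, -22.0]
wrist_force: [-0.6, 0.1, -0.9]
opening: 0.06
grasp_force: 0.3
```

```bash
python3 -c "
from h import *
to(.0105,-.089,.035);stacks()"
```

```text
t 4.2 shelf [ 0.005  -0.0893  0.0357] rpy [-180.     -0.    -21.96] F [-0.6 -0.1 -0.9] op 0.06
offset cm [ 0.55 -0.03  0.07] twist [-0.     -0.     -0.0002]
stack [-0.0743  0.0098] r 0.0408 z 0.0397 485
```

Pushing in 1 mm steps until the force rises at the rail.

>>> move_arm(
  offset=[
    [0.1,0,0],
    [0.1,0,0],
    [0.1,0,0],
  ],
  twist=[
    [0,0,0],
    [0,0,0],
    [0,0,0],
  ],
  grip=[0.7,0.7,0.7],
)

```text
time: 4.6
ee_pos: [0.4962, -0.3834, 0.0357]
tcp_rot: [-180.0, 0.0, -22.0]
wrist_force: [-0.7, 0.6, 0.2]
opening: 0.0596
grasp_force: 0.2
```

>>> move_arm(
  offset=[
    [0.1,0,0],
    [0.1,0,0],
  ],
  twist=[
    [0,0,0],
    [0,0,0],
  ],
  grip=[0.7,0.7],
)

```text
time: 4.8
ee_pos: [0.4975, -0.3839, 0.0356]
tcp_rot: [180.0, 0.1, -22.0]
wrist_force: [-6.6, 3.1, 4.5]
opening: 0.0597
grasp_force: 3.6
```

>>> move_arm(
  offset=[
    [-0.5,0,0],
    [-3,0,0],
    [-4.5,0,0],
    [-4.5,0,0],
    [-3.5,0,0],
  ],
  twist=[
    [0,0,0],
    [0,0,0],
    [0,0,0],
    [0,0,0],
    [0,0,0],
  ],
  grip=[0.7,0.7,0.7,0.7,0.7],
)

```text
time: 5.3
ee_pos: [0.3477, -0.3232, 0.0354]
tcp_rot: [-180.0, 0.0, -22.0]
wrist_force: [-1.1, 0.1, 0.1]
opening: 0.0596
grasp_force: 0.0
```

>>> move_arm(
  offset=[
    [0,-3,0],
    [0,-3.5,0],
    [0,-3.3,0],
    [0,0,0],
  ],
  twist=[
    [0,0,0],
    [0,0,0],
    [0,0,0],
    [0,0,0],
  ],
  grip=[0.7,0.7,0.7,0.7],
)

```text
time: 5.7
ee_pos: [0.3871, -0.231, 0.036]
tcp_rot: [-180.0, -0.1, -21.8]
wrist_force: [-0.4, -0.9, -0.1]
opening: 0.0599
grasp_force: 0.0
```

```bash
python3 -c "
from h import *
to(.0095,.009,.035);stacks()"
```

```text
t 5.7 shelf [-0.1502  0.0113  0.036 ] rpy [-1.7996e+02 -6.0000e-02 -2.1790e+01] F [-0.  -1.  -0.1] op 0.0599
offset cm [15.97  0.27  0.11] twist [-0.0007 -0.0011  0.0028]
stop [ 0.0539 -0.171   0.028 ] 0.71
```

>>> move_arm(
  offset=[
    [1.5,0.2,0.1],
    [0.8,0,0],
    [0.6,0,0],
    [0.6,0,0],
    [0.8,0,0],
  ],
  twist=[
    [0,0,0],
    [0,0,0],
    [0,0,0],
    [0,0,0],
    [0,0,0],
  ],
  grip=[0.7,0.7,0.7,0.7,0.7],
)

```text
time: 6.3
ee_pos: [0.4254, -0.2517, 0.0346]
tcp_rot: [-180.0, 0.0, -22.0]
wrist_force: [-0.0, 1.0, 0.8]
opening: 0.06
grasp_force: 0.2
```

>>> move_arm(
  offset=[
    [1,0,0],
    [1,0,0],
    [1,0,0],
    [1,0,0],
    [1,0,0],
  ],
  twist=[
    [0,0,0],
    [0,0,0],
    [0,0,0],
    [0,0,0],
    [0,0,0],
  ],
  grip=[0.7,0.7,0.7,0.7,0.7],
)

```text
time: 6.8
ee_pos: [0.4726, -0.2703, 0.0347]
tcp_rot: [180.0, 0.0, -21.9]
wrist_force: [-1.5, 0.2, -0.2]
opening: 0.0596
grasp_force: 0.3
```

>>> move_arm(
  offset=[
    [1,0,0],
    [1,0,0],
    [1,0,0],
    [1,0,0],
    [0.8,0,0],
  ],
  twist=[
    [0,0,0],
    [0,0,0],
    [0,0,0],
    [0,0,0],
    [0,0,0],
  ],
  grip=[0.7,0.7,0.7,0.7,0.7],
)

```text
time: 7.3
ee_pos: [0.5172, -0.2883, 0.0347]
tcp_rot: [-180.0, -0.0, -22.0]
wrist_force: [-0.2, 0.1, 0.1]
opening: 0.0598
grasp_force: 0.3
```

```bash
python3 -c "
from h import *
to(.0095,.009,.035);stacks()"
```

```text
t 7.3 shelf [-0.0082  0.0067  0.0347] rpy [-180.     -0.    -21.95] F [-0.2  0.1  0.1] op 0.0598
offset cm [ 1.77 -0.23 -0.03] twist [-0.     -0.0001 -0.0001]
stop [ 0.0585 -0.1742  0.028 ] 0.68
```

>>> move_arm(
  offset=[
    [0.5,0,0],
    [0.4,0,0],
    [0.2,0,0],
    [0.2,0,0],
    [0.1,0,0],
  ],
  twist=[
    [0,0,0],
    [0,0,0],
    [0,0,0],
    [0,0,0],
    [0,0,0],
  ],
  grip=[0.7,0.7,0.7,0.7,0.7],
)

```text
time: 7.9
ee_pos: [0.5294, -0.2933, 0.0347]
tcp_rot: [-180.0, 0.0, -22.0]
wrist_force: [-1.6, -0.5, -0.5]
opening: 0.0599
grasp_force: 0.2
```

>>> move_arm(
  offset=[
    [0.1,0,0],
    [0.1,0,0],
  ],
  twist=[
    [0,0,0],
    [0,0,0],
  ],
  grip=[0.7,0.7],
)

```text
time: 8.1
ee_pos: [0.5311, -0.294, 0.0347]
tcp_rot: [-180.0, 0.0, -22.0]
wrist_force: [0.0, -0.1, -0.2]
opening: 0.0599
grasp_force: 0.2
```

```bash
python3 -c "
from h import *
to(.0095,.009,.035)"
```

```text
t 8.1 shelf [0.0069 0.0067 0.0347] rpy [-1.800e+02  1.000e-02 -2.195e+01] F [ 0.1 -0.1 -0.2] op 0.0599
offset cm [ 0.26 -0.23 -0.03] twist [-0.      0.0001 -0.0001]
```

>>> move_arm(
  offset=[
    [0.1,0,0],
    [0.1,0,0],
  ],
  twist=[
    [0,0,0],
    [0,0,0],
  ],
  grip=[0.7,0.7],
)

```text
time: 8.3
ee_pos: [0.533, -0.2947, 0.0347]
tcp_rot: [-180.0, 0.0, -22.0]
wrist_force: [-1.7, 0.3, 0.6]
opening: 0.0596
grasp_force: 1.0
```

>>> move_arm(
  offset=[
    [0.05,0,0],
  ],
  twist=[
    [0,0,0],
  ],
  grip=[0.7],
)

```text
time: 8.4
ee_pos: [0.5331, -0.2948, 0.0346]
tcp_rot: [180.0, 0.1, -22.0]
wrist_force: [-2.9, 1.1, 2.2]
opening: 0.0599
grasp_force: 1.8
```

>>> move_arm(
  offset=[
    [0.05,0,0],
  ],
  twist=[
    [0,0,0],
  ],
  grip=[0.7],
)

```text
time: 8.5
ee_pos: [0.5333, -0.2948, 0.0346]
tcp_rot: [-180.0, 0.1, -22.0]
wrist_force: [-6.5, 2.6, 2.8]
opening: 0.0598
grasp_force: 3.0
```

>>> move_arm(
  offset=[
    [-0.5,0,0],
    [-3,0,0],
    [-4.5,0,0],
    [-4.5,0,0],
    [-3.5,0,0],
  ],
  twist=[
    [0,0,0],
    [0,0,0],
    [0,0,0],
    [0,0,0],
    [0,0,0],
  ],
  grip=[0.7,0.7,0.7,0.7,0.7],
)

```text
time: 9.0
ee_pos: [0.3836, -0.2343, 0.0344]
tcp_rot: [-180.0, -0.0, -22.0]
wrist_force: [-0.1, -0.3, 0.4]
opening: 0.0599
grasp_force: 0.0
```

>>> move_arm(
  offset=[
    [0,-3.5,0],
    [0,-3.5,0],
    [0,-3.2,0],
    [0,0,0],
  ],
  twist=[
    [0,0,0],
    [0,0,0],
    [0,0,0],
    [0,0,0],
  ],
  grip=[0.7,0.7,0.7,0.7],
)

```text
time: 9.4
ee_pos: [0.4186, -0.1547, 0.035]
tcp_rot: [-179.3, -0.1, -20.6]
wrist_force: [-0.5, -0.2, 1.4]
opening: 0.0598
grasp_force: 0.0
```

```bash
python3 -c "
from h import *
to(.0095,.1096,.035);stacks()"
```

```text
t 9.4 shelf [-0.1495  0.0938  0.035 ] rpy [-1.7927e+02 -6.0000e-02 -2.0630e+01] F [-0.4 -0.4  1.4] op 0.0598
offset cm [15.94 -1.21  0.03] twist [-0.0127 -0.0008  0.023 ]
stack [0.0526 0.0078] r 0.0413 z 0.0399 473
stop [ 0.0617 -0.1816  0.028 ] 0.73
```

>>> move_arm(
  offset=[
    [0,-0.6,0],
    [0,-0.6,0],
    [1,0,0],
    [0,0,0],
  ],
  twist=[
    [-0.0127,0,0.023],
    [0,0,0],
    [0,0,0],
    [0,0,0],
  ],
  grip=[0.7,0.7,0.7,0.7],
)

```text
time: 9.9
ee_pos: [0.4272, -0.1627, 0.0349]
tcp_rot: [-179.4, -0.0, -21.1]
wrist_force: [-0.7, -0.2, 0.1]
opening: 0.0596
grasp_force: 0.0
```

```bash
python3 -c "
from h import *
to(.0095,.1096,.035);p=stacks();save(p,'t2.png')
im=cv2.resize(p['color'][130:260,240:410],None,fx=4.6,fy=4.6,interpolation=cv2.INTER_CUBIC);cv2.imwrite('pics/crop2.png',im[...,::-1])"
```

```text
t 9.9 shelf [-0.1385  0.0896  0.0349] rpy [-1.7942e+02 -4.0000e-02 -2.1120e+01] F [-0.6 -0.4  0.1] op 0.0596
offset cm [14.83 -1.78  0.02] twist [-0.0101 -0.0006  0.0144]
stack [0.052  0.0084] r 0.0411 z 0.0396 467
stop [ 0.0633 -0.172   0.028 ] 0.66
```

View pics/crop2.png

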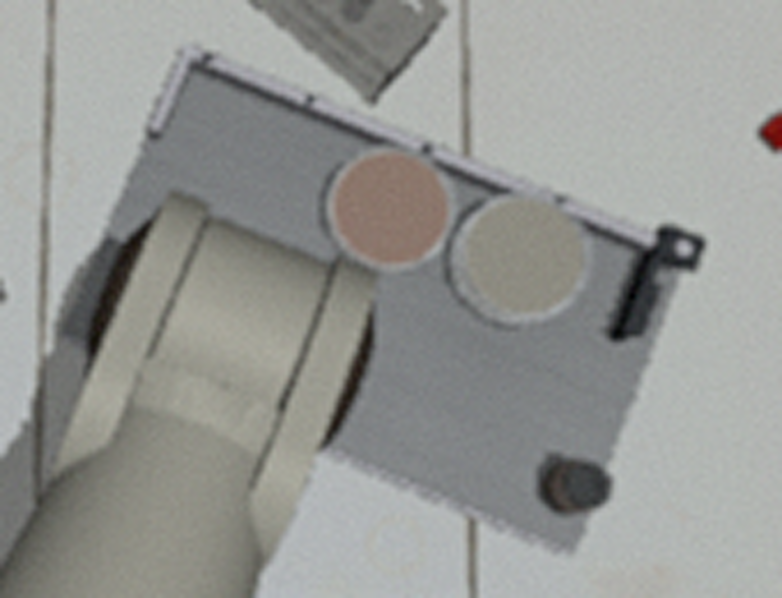

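Orange (390,208) and the right cream stack (517,258) stand at the rail. The arm fell short sideways, so I'll check the joints.

```bash
python3 -c "
from h import *
print({k:np.round(v,2) for k,v in bot.get_obs().items() if k in('q','qd','joint_efforts')})"
```

```text
{'q': array([-21.16,  -6.24, -25.33,  70.94,   0.58, 179.94]), 'qd': array([ 0.22, -0.53, -0.62,  0.22, -0.03,  0.01]), 'joint_efforts': array([-1.000e-01, -3.840e+01,  4.586e+01, -1.300e-01,  3.000e-02,
       -0.000e+00])}
```

Joint 6 is at its 180° limit, because the yaw must stay ≥ q1. I'll push this stack with the tool turned 7°, still cradling it and moving along shelf x.

>>> move_arm(
  offset=[
    [0,0,0],
    [0,0,0],
  ],
  twist=[
    [-0.01,0,-0.106],
    [0,0,0],
  ],
  grip=[0.7,0.7],
)

```text
time: 10.2
ee_pos: [0.4261, -0.1619, 0.0347]
tcp_rot: [180.0, 0.0, -14.9]
wrist_force: [0.4, 0.4, 0.3]
opening: 0.0601
grasp_force: 0.0
```

```bash
python3 -c "
from h import *
to(-.135,.104,.035)"
```

```text
t 10.2 shelf [-0.1399  0.09    0.0347] rpy [ 1.800e+02  1.000e-02 -1.491e+01] F [0.2 0.5 0.3] op 0.0601
offset cm [ 0.65 -1.33 -0.03] twist [0.000e+00 1.000e-04 1.228e-01]
```

>>> move_arm(
  offset=[
    [0.3,-0.7,0],
    [0.35,-0.63,0],
    [0,0,0],
    [0,0,0],
  ],
  twist=[
    [0,0,0],
    [0,0,0],
    [0,0,0],
    [0,0,0],
  ],
  grip=[0.7,0.7,0.7,0.7],
)

```text
time: 10.6
ee_pos: [0.4361, -0.1505, 0.0348]
tcp_rot: [-180.0, -0.0, -15.0]
wrist_force: [-0.4, -0.7, -0.1]
opening: 0.06
grasp_force: 0.0
```

```bash
python3 -c "
from h import *
to(.0095,.104,.035);print(bot.get_obs()['q'][5])"
```

```text
t 10.6 shelf [-0.1349  0.1043  0.0348] rpy [-1.7999e+02 -1.0000e-02 -1.5010e+01] F [-0.1 -0.8 -0.1] op 0.06
offset cm [14.33  1.77 -0.02] twist [-2.000e-04 -1.000e-04  1.211e-01]
175.96646014913367
```

>>> move_arm(
  offset=[
    [1.5,0.18,0],
    [0.6,0.07,0],
    [0.6,0.07,0],
    [0.6,0.07,0],
    [0.8,0.1,0],
  ],
  twist=[
    [0,0,0],
    [0,0,0],
    [0,0,0],
    [0,0,0],
    [0,0,0],
  ],
  grip=[0.7,0.7,0.7,0.7,0.7],
)

```text
time: 11.1
ee_pos: [0.4743, -0.1662, 0.0348]
tcp_rot: [-180.0, 0.0, -15.0]
wrist_force: [-0.6, -0.3, -0.5]
opening: 0.0602
grasp_force: 0.3
```

>>> move_arm(
  offset=[
    [1,0.12,0],
    [1,0.12,0],
    [1,0.12,0],
    [1,0.12,0],
    [1,0.12,0],
  ],
  twist=[
    [0,0,0],
    [0,0,0],
    [0,0,0],
    [0,0,0],
    [0,0,0],
  ],
  grip=[0.7,0.7,0.7,0.7,0.7],
)

```text
time: 11.6
ee_pos: [0.5218, -0.1852, 0.0348]
tcp_rot: [-180.0, -0.0, -15.0]
wrist_force: [-0.8, 1.4, -0.7]
opening: 0.0597
grasp_force: 0.4
```

```bash
python3 -c "
from h import *
to(.0095,.104,.035);stacks()"
```

```text
t 11.6 shelf [-0.0424  0.1041  0.0348] rpy [-1.7999e+02 -1.0000e-02 -1.5010e+01] F [-1.2  1.  -0.7] op 0.0597
offset cm [ 5.15  0.64 -0.02] twist [-1.000e-04 -1.000e-04  1.211e-01]
stack [0.0526 0.0066] r 0.0406 z 0.0396 238
stop [ 0.0623 -0.1838  0.028 ] 0.7
```

>>> move_arm(
  offset=[
    [1,0.12,0],
    [1,0.12,0],
    [1,0.12,0],
    [0.7,0.09,0],
    [0.4,0.05,0],
  ],
  twist=[
    [0,0,0],
    [0,0,0],
    [0,0,0],
    [0,0,0],
    [0,0,0],
  ],
  grip=[0.7,0.7,0.7,0.7,0.7],
)

```text
time: 12.2
ee_pos: [0.56, -0.2006, 0.0348]
tcp_rot: [-180.0, -0.0, -15.0]
wrist_force: [-0.9, -0.2, 0.8]
opening: 0.06
grasp_force: 0.6
```

>>> move_arm(
  offset=[
    [0.2,0.02,0],
    [0.2,0.03,0],
    [0.1,0.01,0],
    [0.1,0.01,0],
    [0.1,0.01,0],
  ],
  twist=[
    [0,0,0],
    [0,0,0],
    [0,0,0],
    [0,0,0],
    [0,0,0],
  ],
  grip=[0.7,0.7,0.7,0.7,0.7],
)

```text
time: 12.7
ee_pos: [0.5658, -0.2029, 0.0349]
tcp_rot: [-180.0, -0.0, -15.0]
wrist_force: [0.1, 0.4, 0.0]
opening: 0.0601
grasp_force: 0.3
```

```bash
python3 -c "
from h import *
to(.0095,.104,.035)"
```

```text
t 12.7 shelf [0.005  0.1042 0.0349] rpy [-1.7999e+02 -1.0000e-02 -1.5010e+01] F [-0.1  0.4  0. ] op 0.0601
offset cm [ 0.44  0.07 -0.01] twist [-1.000e-04 -3.000e-04  1.211e-01]
```

>>> move_arm(
  offset=[
    [0.1,0.01,0],
    [0.1,0.01,0],
    [0.1,0.02,0],
  ],
  twist=[
    [0,0,0],
    [0,0,0],
    [0,0,0],
  ],
  grip=[0.7,0.7,0.7],
)

```text
time: 13.0
ee_pos: [0.5687, -0.2041, 0.0349]
tcp_rot: [-180.0, -0.0, -15.0]
wrist_force: [-0.7, 0.3, 0.2]
opening: 0.06
grasp_force: 0.3
```

>>> move_arm(
  offset=[
    [0.07,0.01,0],
  ],
  twist=[
    [0,0,0],
  ],
  grip=[0.7],
)

```text
time: 13.1
ee_pos: [0.5693, -0.2044, 0.0349]
tcp_rot: [-180.0, -0.0, -15.0]
wrist_force: [-1.1, 0.2, -0.6]
opening: 0.0598
grasp_force: 0.3
```

>>> move_arm(
  offset=[
    [0.05,0,0],
  ],
  twist=[
    [0,0,0],
  ],
  grip=[0.7],
)

```text
time: 13.2
ee_pos: [0.5695, -0.2044, 0.0348]
tcp_rot: [-180.0, 0.0, -15.0]
wrist_force: [-3.4, 1.7, 2.1]
opening: 0.0598
grasp_force: 1.5
```

>>> move_arm(
  offset=[
    [0.05,0,0],
  ],
  twist=[
    [0,0,0],
  ],
  grip=[0.7],
)

```text
time: 13.3
ee_pos: [0.5697, -0.2044, 0.0348]
tcp_rot: [-180.0, 0.1, -15.0]
wrist_force: [-5.7, 1.3, 3.4]
opening: 0.0599
grasp_force: 2.8
```

>>> move_arm(
  offset=[
    [-0.5,-0.06,0],
    [-3,-0.36,0],
    [-4,-0.5,0],
    [0,0,-3],
    [0,0,-4],
  ],
  twist=[
    [0,0,0],
    [0,0,0],
    [0,0,0],
    [0,0,0],
    [0,0,0],
  ],
  grip=[0.7,0.7,0.7,0.7,0.7],
)

```text
time: 13.8
ee_pos: [0.4973, -0.1752, 0.103]
tcp_rot: [-180.0, 0.3, -15.0]
wrist_force: [1.2, -0.7, 1.2]
opening: 0.0596
grasp_force: 0.0
```

>>> move_arm(
  offset=[
    [0,3,-1],
    [0,3,0],
    [0,3,0],
    [0,3,0],
    [0,3,0],
  ],
  twist=[
    [0,0,0],
    [0,0,0.03],
    [0,0,0.03],
    [0,0,0.03],
    [0,0,0.031],
  ],
  grip=[0,0,0,0,0],
)

```text
time: 14.3
ee_pos: [0.4559, -0.3207, 0.1151]
tcp_rot: [180.0, -0.1, -22.0]
wrist_force: [0.8, -0.0, -0.6]
opening: 0.0003
grasp_force: 0.0
```

```bash
python3 -c "
from h import *
to(.055,-.217,.11);print(bot.get_obs()['q'])
p=stacks()"
```

```text
t 14.3 shelf [-0.0529 -0.0462  0.1151] rpy [ 1.7999e+02 -9.0000e-02 -2.2000e+01] F [ 0.7  0.3 -0.6] op 0.0003
offset cm [10.8  17.07  0.53] twist [ 0.0001 -0.0015 -0.001 ]
[-3.51343835e+01  5.42625031e+00 -4.71148145e+00  7.97755734e+01
  1.48218791e-02  1.66869776e+02]
stack [0.0528 0.0084] r 0.0414 z 0.0399 472
```

>>> move_arm(
  offset=[
    [0,4,0],
    [0,4.5,0],
    [0,4.5,0],
    [0,4,0],
    [2,0,0],
  ],
  twist=[
    [0,0,0],
    [0,0,0],
    [0,0,0],
    [0,0,0],
    [0,0,0],
  ],
  grip=[0,0,0,0,0],
)

```text
time: 14.9
ee_pos: [0.4083, -0.4881, 0.115]
tcp_rot: [179.9, -0.0, -22.2]
wrist_force: [-0.5, 0.2, 0.0]
opening: 0.0001
grasp_force: 0.0
```

>>> move_arm(
  offset=[
    [3,0,0],
    [3,0,0],
    [2.5,0,0],
    [0,0,0],
  ],
  twist=[
    [0,0,0],
    [0,0,0],
    [0,0,0],
    [0,0,0],
  ],
  grip=[0,0,0,0],
)

```text
time: 15.3
ee_pos: [0.4926, -0.5164, 0.1137]
tcp_rot: [-180.0, -0.0, -21.8]
wrist_force: [0.6, -0.3, 0.2]
opening: -0.0001
grasp_force: 0.0
```

```bash
python3 -c "
from h import *
to(.055,-.217,.035);print(bot.get_obs()['q'])
p=viewer.camera('scene');im=cv2.resize(p['color'][180:290,260:420],None,fx=5,fy=5);cv2.imwrite('pics/s2.png',im[...,::-1])
print([(onz(p,r['position'],.028)-[c[0],c[1],0])@A.as_matrix() for r in finder.pinpoint(p,'stop_face')[:1]])
p=stacks()"
```

```text
t 15.3 shelf [ 0.0543 -0.214   0.1137] rpy [-1.7997e+02 -3.0000e-02 -2.1830e+01] F [ 0.7 -0.   0.2] op -0.0001
offset cm [0.06 0.3  7.87] twist [-0.0004 -0.0006  0.002 ]
[-4.63666406e+01  2.74444029e+01  2.21616570e+01  8.46983004e+01
  3.67895327e-02  1.55467202e+02]
[array([ 0.06106067, -0.17290406,  0.028     ])]
stack [0.0527 0.0073] r 0.0412 z 0.0397 474
stop [ 0.0539 -0.1752  0.028 ] 0.66
```

View pics/s2.png

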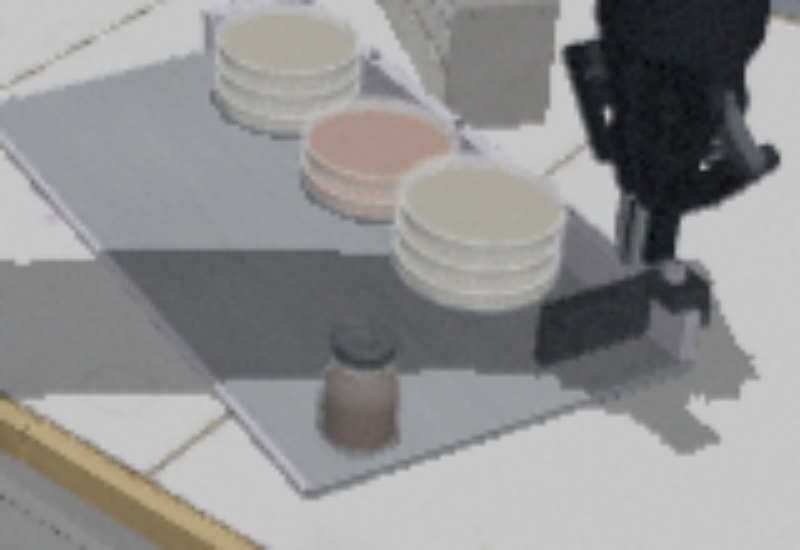

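All three stacks are upright at the rail: (288,70), (380,155) and (480,230). The shut fingertips at (645,250) are right of the stop plate. The knuckles jut out to (590,160), so I'll keep the TCP at about 0.054 to clear the stack tops while the tips still meet the flange.

>>> move_arm(
  offset=[
    [0,0.2,2],
    [0,0,2],
    [0,0,1.5],
    [0,0,0.5],
    [0,0,0],
  ],
  twist=[
    [0,0,0],
    [0,0,0],
    [0,0,0],
    [0,0,0],
    [0,0,0],
  ],
  grip=[0,0,0,0,0],
)

```text
time: 16.0
ee_pos: [0.4888, -0.518, 0.0545]
tcp_rot: [-180.0, 0.0, -22.0]
wrist_force: [-0.3, 0.1, 0.2]
opening: -0.0001
grasp_force: 0.0
```

>>> move_arm(
  offset=[
    [0,-0.5,0],
    [0,-0.4,0],
    [0,-0.3,0],
    [0,-0.3,0],
    [0,-0.3,0],
  ],
  twist=[
    [0,0,0],
    [0,0,0],
    [0,0,0],
    [0,0,0],
    [0,0,0],
  ],
  grip=[0,0,0,0,0],
)

```text
time: 16.5
ee_pos: [0.4963, -0.5016, 0.0552]
tcp_rot: [180.0, -0.0, -21.9]
wrist_force: [-0.5, -1.0, 1.0]
opening: 0.0001
grasp_force: 0.8
```

```bash
python3 -c "
from h import *
to(.055,-.1185,.054)
p=stacks()"
```

```text
t 16.5 shelf [ 0.0522 -0.1989  0.0552] rpy [ 1.7998e+02 -4.0000e-02 -2.1940e+01] F [-0.1 -1.1  1. ] op 0.0001
offset cm [ 0.28 -8.04  0.12] twist [ 0.0003 -0.0007  0.0002]
stack [0.0523 0.0076] r 0.0412 z 0.0396 470
stop [ 0.0593 -0.1718  0.028 ] 0.5
```

>>> move_arm(
  offset=[
    [0,-0.6,0],
    [0,-0.7,0],
    [0,-0.7,0],
    [0,-0.6,0],
    [0,-0.4,0],
  ],
  twist=[
    [0,0,0],
    [0,0,0],
    [0,0,0],
    [0,0,0],
    [0,0,0],
  ],
  grip=[0,0,0,0,0],
)

```text
time: 17.1
ee_pos: [0.5076, -0.4731, 0.0549]
tcp_rot: [-180.0, -0.0, -21.9]
wrist_force: [-0.6, -2.2, 1.3]
opening: 0.0001
grasp_force: 0.8
```

>>> move_arm(
  offset=[
    [0,-0.3,0],
    [0,-0.3,0],
    [0,-0.3,0],
    [0,-0.3,0],
    [0,-0.3,0],
  ],
  twist=[
    [0,0,0],
    [0,0,0],
    [0,0,0],
    [0,0,0],
    [0,0,0],
  ],
  grip=[0,0,0,0,0],
)

```text
time: 17.6
ee_pos: [0.5129, -0.4599, 0.0549]
tcp_rot: [180.0, -0.0, -22.0]
wrist_force: [-0.9, -2.1, 2.2]
opening: -0.0001
grasp_force: 1.2
```

>>> move_arm(
  offset=[
    [0,-0.3,0],
    [0,-0.3,0],
    [0,-0.3,0],
    [0,-0.3,0],
    [0,-0.3,0],
  ],
  twist=[
    [0,0,0],
    [0,0,0],
    [0,0,0],
    [0,0,0],
    [0,0,0],
  ],
  grip=[0,0,0,0,0],
)

```text
time: 18.1
ee_pos: [0.5185, -0.4458, 0.0548]
tcp_rot: [180.0, -0.0, -21.9]
wrist_force: [-1.8, -3.2, 1.4]
opening: -0.0001
grasp_force: 1.5
```

```bash
python3 -c "
from h import *
to(.055,-.1185,.054)
p=stacks()
p=viewer.camera('scene');im=cv2.resize(p['color'][180:290,260:420],None,fx=5,fy=5);cv2.imwrite('pics/s3.png',im[...,::-1])"
```

```text
t 18.1 shelf [ 0.0519 -0.1389  0.0548] rpy [ 1.800e+02 -1.000e-02 -2.195e+01] F [-0.5 -3.7  1.4] op -0.0001
offset cm [ 0.31 -2.04  0.08] twist [ 0.0001 -0.0001  0.    ]
stack [0.053  0.0258] r 0.0414 z 0.0396 467
stop [ 0.0509 -0.1199  0.028 ] 0.62
```

View pics/s3.png

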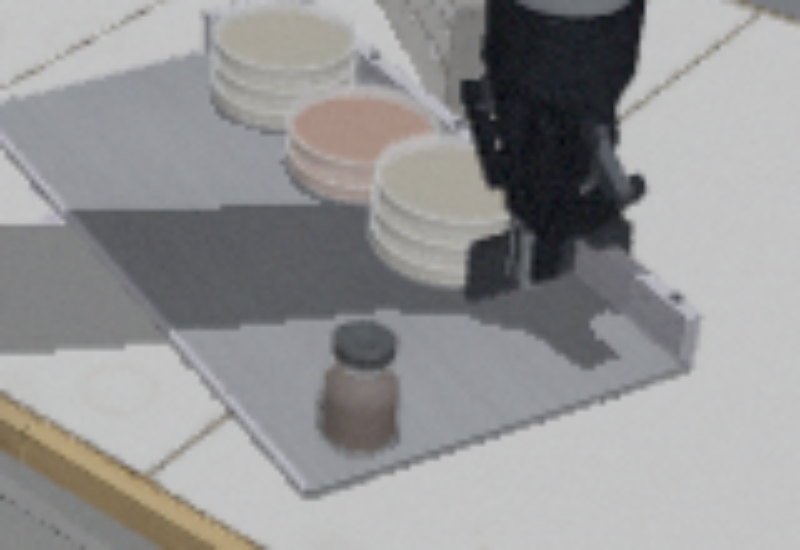

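The stop at (490,270) is pushing the row left, with everything upright. About 2 cm remain.

>>> move_arm(
  offset=[
    [0,-0.3,0],
    [0,-0.3,0],
    [0,-0.3,0],
    [0,-0.3,0],
    [0,-0.2,0],
  ],
  twist=[
    [0,0,0],
    [0,0,0],
    [0,0,0],
    [0,0,0],
    [0,0,0],
  ],
  grip=[0,0,0,0,0],
)

```text
time: 18.75
ee_pos: [0.5238, -0.4327, 0.0547]
tcp_rot: [-180.0, 0.0, -21.9]
wrist_force: [-0.9, -3.1, -0.5]
opening: -0.0
grasp_force: 1.4
```

>>> move_arm(
  offset=[
    [0,-0.1,0],
    [0,-0.1,0],
    [0,-0.1,0],
  ],
  twist=[
    [0,0,0],
    [0,0,0],
    [0,0,0],
  ],
  grip=[0,0,0],
)

```text
time: 19.05
ee_pos: [0.5248, -0.4302, 0.0548]
tcp_rot: [-180.0, -0.0, -21.9]
wrist_force: [-1.2, -2.6, -1.3]
opening: -0.0001
grasp_force: 1.4
```

```bash
python3 -c "
from h import *
to(.055,-.1185,.054)
p=stacks()"
```

```text
t 19.05 shelf [ 0.0519 -0.122   0.0548] rpy [-179.99   -0.    -21.95] F [-0.2 -2.9 -1.3] op -0.0001
offset cm [ 0.31 -0.35  0.08] twist [-0.0002 -0.0001  0.    ]
stack [0.0522 0.0421] r 0.0413 z 0.0396 469
stop [ 0.0593 -0.0948  0.028 ] 0.51
```

>>> move_arm(
  offset=[
    [0,-0.1,0],
  ],
  twist=[
    [0,0,0],
  ],
  grip=[0],
)

```text
time: 19.25
ee_pos: [0.5251, -0.4293, 0.0547]
tcp_rot: [-180.0, -0.0, -22.0]
wrist_force: [-0.8, -2.7, -1.6]
opening: -0.0001
grasp_force: 1.4
```

>>> move_arm(
  offset=[
    [0,-0.1,0],
  ],
  twist=[
    [0,0,0],
  ],
  grip=[0],
)

```text
time: 19.35
ee_pos: [0.5255, -0.4284, 0.0548]
tcp_rot: [-180.0, -0.0, -22.0]
wrist_force: [-0.8, -2.1, -1.4]
opening: -0.0004
grasp_force: 1.4
```

>>> move_arm(
  offset=[
    [0,-0.05,0],
  ],
  twist=[
    [0,0,0],
  ],
  grip=[0],
)

```text
time: 19.45
ee_pos: [0.5257, -0.4278, 0.0548]
tcp_rot: [-180.0, -0.0, -21.9]
wrist_force: [-1.4, -2.5, -1.2]
opening: 0.0003
grasp_force: 1.4
```

>>> move_arm(
  offset=[
    [0,-0.05,0],
  ],
  twist=[
    [0,0,0],
  ],
  grip=[0],
)

```text
time: 19.55
ee_pos: [0.5259, -0.4274, 0.0548]
tcp_rot: [-180.0, -0.0, -21.9]
wrist_force: [-0.9, -1.9, -1.1]
opening: -0.0
grasp_force: 1.4
```

>>> move_arm(
  offset=[
    [0,-0.05,0],
  ],
  twist=[
    [0,0,0],
  ],
  grip=[0],
)

```text
time: 19.65
ee_pos: [0.5261, -0.427, 0.0548]
tcp_rot: [-180.0, -0.0, -21.9]
wrist_force: [-2.5, -2.4, -3.0]
opening: -0.0
grasp_force: 1.4
```

>>> move_arm(
  offset=[
    [0,-0.05,0],
  ],
  twist=[
    [0,0,0],
  ],
  grip=[0],
)

```text
time: 19.75
ee_pos: [0.5262, -0.4265, 0.0548]
tcp_rot: [-180.0, -0.0, -21.9]
wrist_force: [-1.0, -2.6, -1.9]
opening: 0.0003
grasp_force: 1.4
```

>>> move_arm(
  offset=[
    [0,-0.05,0],
  ],
  twist=[
    [0,0,0],
  ],
  grip=[0],
)

```text
time: 19.85
ee_pos: [0.5264, -0.4262, 0.0548]
tcp_rot: [180.0, -0.0, -22.0]
wrist_force: [-2.3, -5.6, -1.5]
opening: 0.0005
grasp_force: 2.7
```

>>> move_arm(
  offset=[
    [0,-0.05,0],
  ],
  twist=[
    [0,0,0],
  ],
  grip=[0],
)

```text
time: 19.95
ee_pos: [0.5264, -0.4261, 0.0548]
tcp_rot: [179.9, -0.0, -22.0]
wrist_force: [-3.2, -6.7, -2.3]
opening: -0.0
grasp_force: 3.7
```

```bash
python3 -c "
from h import *
to(.055,-.1185,.054)
p=stacks()"
```

```text
t 19.95 shelf [ 0.0519 -0.1176  0.0548] rpy [ 1.7994e+02 -1.0000e-02 -2.1970e+01] F [-0.4 -7.4 -2.3] op -0.0
offset cm [0.31 0.09 0.08] twist [ 0.0011 -0.0001 -0.0004]
stack [0.0522 0.0468] r 0.0411 z 0.0397 469
stop [ 0.0616 -0.0901  0.028 ] 0.39
```

The force rose to 7 N with the stop face at y≈-0.090, so the row is tight. I'll back off and look.

>>> move_arm(
  offset=[
    [0,0.3,0],
    [0,2,0],
    [0,3,0],
    [0,0,-3],
    [0,0,-4],
  ],
  twist=[
    [0,0,0],
    [0,0,0],
    [0,0,0],
    [0,0,0],
    [0,0,0],
  ],
  grip=[0,0,0,0,0],
)

```text
time: 20.55
ee_pos: [0.5051, -0.4754, 0.1231]
tcp_rot: [-179.9, 0.2, -22.0]
wrist_force: [0.6, -1.0, 0.8]
opening: -0.0001
grasp_force: 0.0
```

>>> move_arm(
  offset=[
    [-4,0,-3],
    [-4,0,-3],
    [-4,0,0],
    [-4,0,0],
    [0,0,0],
  ],
  twist=[
    [0,0,0],
    [0,0,0],
    [0,0,0],
    [0,0,0],
    [0,0,0],
  ],
  grip=[0,0,0,0,0],
)

```text
time: 21.05
ee_pos: [0.3548, -0.414, 0.1858]
tcp_rot: [-180.0, -0.0, -22.0]
wrist_force: [1.1, -0.1, 0.9]
opening: 0.0002
grasp_force: 0.0
```

```bash
python3 -c "
from h import *
p=stacks();tool()
im=p['color'][130:260,240:410];im=cv2.resize(im,None,fx=4.6,fy=4.6,interpolation=cv2.INTER_CUBIC)
cv2.imwrite('pics/crop4.png',im[...,::-1])
C=cloud(p);q=(C-[c[0],c[1],0])@A.as_matrix()
m=((q[...,2]>.05)&(q[...,2]<.062)&(abs(q[...,1])<.2)&(abs(q[...,0])<.09)).astype(np.uint8)
n,l,st,ce=cv2.connectedComponentsWithStats(m)
for i in range(1,n):
  if st[i,4]>100: print('cream',[np.round(v,4) for v in cv2.minEnclosingCircle(q[l==i][:,:2].astype(np.float32))],np.median(q[l==i][:,2]))"
```

```text
stack [0.0515 0.0462] r 0.0413 z 0.0397 471
stop [ 0.0727 -0.0939  0.028 ] 0.55
t 21.15 shelf [-0.1084 -0.1708  0.1857] rpy [ 1.7999e+02 -1.2000e-01 -2.2010e+01] F [1.4 0.1 0.7] op -0.0004
cream [array([0.0549, 0.1337]), np.float64(0.0454)] 0.05555953600996322
cream [array([ 0.0563, -0.0457]), np.float64(0.0454)] 0.05561390776136732
```

View pics/crop4.png

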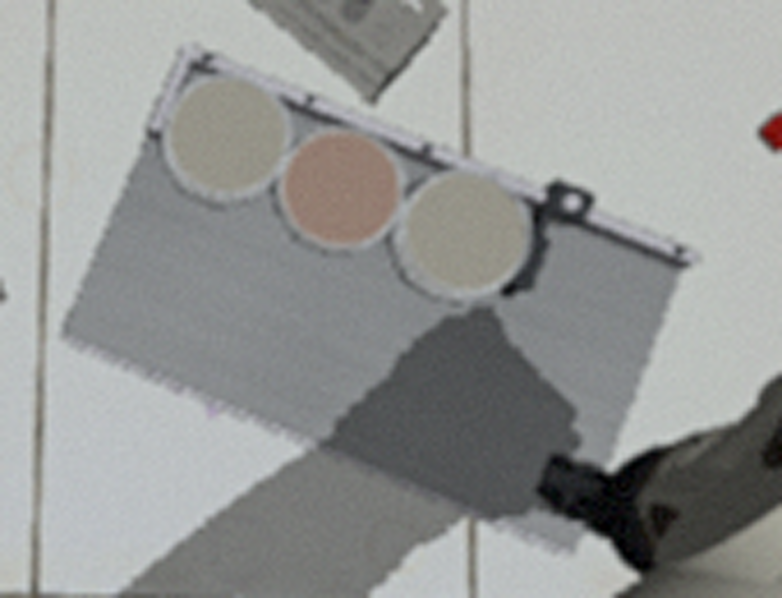

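The row is tight: cream (228,135), orange (340,188) and cream (465,232) against the rail, end wall and stop. The gripper is clear, high above the bottle.

```bash
python3 -c "
from workcell import bot
print(bot.job_done())"
```

```text
the job is handed in; nothing more can be done
None
```

The job is handed in: all three stacks stand upright in one tight row against the back rail, the end wall and the stop. The highest push reading was about 7 N, and the run took about 21 s. I did not touch the bottle, lamp or jar.

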